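Discard a used slide mailer in the bench pedal bin

TASK

Throw the used blue slide mailer away in the yellow-lidded pedal bin: press the pedal right down, shift it sideways into its hold-open notch so that the lid stays up by itself with your hand off it, drop the mailer in, then take the pedal out of the notch and ease it all the way up so that the lid comes down softly and ends shut. Work the lid only through the pedal, without touching the lid and without leaning hard on the pedal, and leave the slide box, the petri dish and the oil bottle where they stand.

Things in the scene. Friction and masses are not known exactly. Their poses are not given: they have to be found in the camera images.
- bin: Bench-top pedal bin, fixed. White open bucket 180 mm deep (its x) by 160 mm wide (its y) on a grey plinth 90 mm high; rim 205 mm above the bench, walls 4 mm, bucket floor 94 mm above the bench. Origin: centre of its underside. Its front, where the pedal sticks out, faces its own -x; z is up.
- slot (a point): Middle of the steel plate on the plinth's front, 54 mm above the bench; axes as the bin's. The pedal's 10 mm round bar passes through its L-shaped slot: an upright leg 16 mm wide whose foot turns sideways to the bin's +y into the hold-open notch. The plate is screwed on up to 4 mm higher or lower from bin to bin, so the depth of the pedal's stop (the slot's floor) must be felt.
- notch (a point): Hold-open notch (nominal seat of the bar, 17 mm to the bin's +y of the upright leg's middle; axes as the bin's). A tooth hanging 2.5 mm below its roof parts it from the leg: the bar passes under the tooth, in or out, only in the last 3 mm of the tread's travel. Behind it the spring lifts the bar to the roof and holds it. The notch's end wall stops the bar at pedal_side 0.17.
- mouth (a point): Centre of the bin's mouth, at the height of the rim; the clear opening is 172 mm (bin x) by 152 mm (bin y). The lid held open by the notch stands up from the +x rim, nearly upright; its free edge is then at least 30 mm to +x of this point, about 180 mm above the rim.
- pedal: Steel pedal lever: 10 mm round bar with the tread at its outer end. Origin: its pivot inside the plinth; at rest its axes are the bin's (it points to -x, sloping up 0.17 rad). The lever bends if loaded with more than 25 N: press by feel.
- tread (a point): Pedal tread: steel channel with black rubber pad, 50 mm along the lever by 60 mm across; side flanges 10 mm high, 52 mm apart inside. This point: centre of the pad's upper face, at rest 83 mm before the bin's front. The pad slopes 0.17 rad, outer end up at rest, down when pressed; axes as pedal.
- pedal_down (a joint): Pedal angle: 0 at rest (up, lid shut), 0.29 to 0.37 rad at the stop depending on the slot plate; in the notch 0.04 less. Level pivot in the plinth, 54 mm above the bench, at x = +20 mm, y = 0 in the bin's frame; tread centre 195 mm from it, 95 mm above the bench at rest, 24 to 38 mm at the stop. Spring and lid push it up with 4 to 10 N at the tread.
- pedal_side (a joint): Sideways swing of the pedal about the upright line through the same pivot, 0 in the middle of the upright leg, positive to the bin's +y; it swings almost freely. In the upright leg it can read -0.03 to 0.03; down in the notch 0.12 to 0.17 (tread about 31 mm to the bin's +y).
- lid: Yellow steel lid, 186 mm by 166 mm by 6 mm, hinged along the bin's rear (+x) rim. Origin: on the hinge line, 208 mm above the bench, in the middle of the width; its -x points to its front edge.
- lid_angle (a joint): Lid angle, 0 shut, growing as it opens; linked to the pedal (5 times the pedal's angle): 1.47 to 1.83 rad at the pedal's stop, 1.25 to 1.65 in the notch. It has no damper and drops hard if the pedal is let go.
- mailer: Used slide mailer: closed blue plastic case with a white cap end, 85 mm (its x) by 32 mm (its y) by 18 mm high, about 45 g, lying flat on the bench. Origin: centre of its underside.
- slide_box: Wooden slide box, 100 mm by 85 mm by 34 mm, bystander. Origin: centre of its underside.
- petri_dish: Petri dish with a red layer, 92 mm across, 17 mm high, bystander. Origin: centre of its underside.
- oil_bottle: Small amber immersion-oil bottle, 32 mm across, 75 mm high, bystander. Origin: centre of its underside.
Things that resemble listed ones, but are neither listed nor needed, are in the scene too. Of the things that look like the mailer, take the one that is nearest to the robot's base at the start.

How it is judged:
By the outcome, as a careful person would: the job done as asked, in the order asked, and still so for the second after the job is handed in, with the robot touching nothing.
It also fails if it takes over 69 s, if anything falls off the work surface, if the arm or the gripper's body presses on something with over 40 N, if the wrist force passes 120 N, or if a joint passes its speed limit or range.

ROBOT

A 6-joint arm with a two-finger parallel gripper is mounted at the origin on the work surface. World frame = base frame: x ahead of the robot, y to its left, z up, the work surface at z = 0. Lengths are in m, angles in rad, forces in N, time in s.
With the tool pointing down it reaches from about 0.35 to 0.8 m from the base axis. Payload 7.3 kg.
Tool frame: the origin (TCP) lies midway between the tips of the shut fingers; the grasp point (between the pads) lies 19 mm behind it; z points along the fingers, y is the line along which they close (so a half turn about z gives the same grasp; the last joint's range is limited). The gripper opens to 85 mm and grips with 20 to 120 N. Pads are 22 mm wide; open, the fingers measure 114 mm over their backs; the gripper's body (76 mm by 85 mm) begins 54 mm behind the grasp point. The pads swing forward as they close: fully open they stand 13 mm farther back than shut.
Start: joints at [-0.146, 0.342, 1.524, -0, 1.275, -0.146], TCP at [0.525, 0, 0.231] pointing down, gripper open.
Joint ranges: [-2.53, 2.53], [-0.77, 2.02], [0.04, 2.7], [-1, 4.14], [0.28, 2.66], [-3.11, 3.11]. Speed limits (rad/s): [2.57, 2.57, 3.14, 3.14, 3.14, 3.14].

INTERFACE

Orientations are given as a 3x3 rotation matrix whose columns are the frame's x, y, z axes.
In Python, from plant import manip, camera gives the robot as it stands.
- The arm moves only by the tool drive_tool, never from a script. Its argument "series" is one flat list of numbers, 5 for each row, row after row: the shift along the world's x, y, z in m, then the turn about the world's z in degrees, then the opening, from 0 (shut) to 1 (fully open). In form: [tx, ty, tz, spin, fingers, tx, ty, tz, spin, fingers, ...]. A call has exactly 5 rows; each row is the pose to reach, as a shift and turn from the pose commanded when the call began; what a row does not reach only later rows make up. A row lasts 1/10 s, in which the tool goes at most 50 mm and 8.59 degrees, less where a joint would pass 70% of its speed; a pose out of reach is approached as far as the arm can. A call with a gripper value outside its range is refused whole. The fingers move at their own pace and stop on an object; the grip force is fixed at half the most. Time passes only in rows, so rows that repeat a pose let the fingers close, or fill a call up. It gives the time, the measured TCP pose, the force, the opening and the grip force at its end, in the units of the state.
- manip.state(): the state, without advancing time (a new reading comes with each control period).
- camera(name): name is "scene" or "side" or "wrist"; returns a dict with "frame" (480x640x3 uint8, red, green, blue), "fx", "fy", "cx", "cy" (pixels), "k1" (the pictures are not rectified: a ray, as slopes to the right and down, at radius r is drawn at 1 + k1 r^2 times it, then the intrinsics apply), "rvec" (rotation vector, rad) and "tvec" (3), from world to camera coordinates, as OpenCV has them. Camera axes: x right, y down, z forward; pixel columns grow to the right and rows downward; lengths in m; the calibration is good to about 2 mm. A picture is of the moment at which its call begins. There is no depth.
- manip.sign_off(): hands the job in; it is judged then, once.
The state is a dict: "clock": time; "joint_pos": joint angles; "dq": joint speeds; "effort": joint torques, N m; "tcp_pos": TCP position; "ee_rot": TCP orientation; "wrist_force": force on the tool from outside, world axes, zero at the start; "ft_torque": the same for the moment, N m; "finger_gap": finger opening in m; "finger_force": force on a finger pad.
Only numpy, scipy, OpenCV 4.12 (cv2) and the standard library are available. Lean on these libraries where they do the work, as an engineer would, in place of code of your own. Each camera call takes 0.05 s, during which the arm holds its last target. There are 200 camera calls.

## Working session

There is one attempt and no reset: what is moved stays moved. The work goes in short steps, Python scripts to look and compute and a tool call to move; the robot and the scene stay as the last step left them, time stands still between calls to the robot, and variables do not carry over. Pictures are saved under pics/ and viewed, at most 10 in all, crops included, and the job is handed in when it is done.

Besides the shell and the picture viewer there is one more tool, called after "Emit:" as name(argument=value, ...), one argument or row to a line, values as JSON. drive_tool: Moves the arm, as the interface text tells. Its arguments: {"type":"object","properties":{"series":{"type":"array","items":{"type":"number"}}},"required":["series"]}

```bash
mkdir -p pics
cat > h.py <<'E'
import numpy as np, cv2
from plant import manip, camera
def snap(n,fn=None):
    c=camera(n)
    if fn: cv2.imwrite('pics/'+fn,cv2.cvtColor(c['frame'],cv2.COLOR_RGB2BGR))
    return c
def ray(c,uv):
    uv=np.atleast_2d(np.float64(uv)); K=np.array([[c['fx'],0,c['cx']],[0,c['fy'],c['cy']],[0,0,1.]])
    p=cv2.undistortPoints(uv[:,None],K,np.array([c['k1'],0,0,0.]))[:,0]
    R=cv2.Rodrigues(np.float64(c['rvec']))[0]; t=np.float64(c['tvec']).ravel()
    return -R.T@t, np.c_[p,np.ones(len(p))]@R
def onplane(c,uv,z):
    o,d=ray(c,uv); return o+d*((z-o[2])/d[:,2])[:,None]
def proj(c,P):
    K=np.array([[c['fx'],0,c['cx']],[0,c['fy'],c['cy']],[0,0,1.]])
    return cv2.projectPoints(np.float64(P).reshape(-1,1,3),np.float64(c['rvec']),np.float64(c['tvec']),K,np.array([c['k1'],0,0,0.]))[0][:,0]
def tri(c1,u1,c2,u2):
    o1,d1=ray(c1,u1);o2,d2=ray(c2,u2);d1=d1[0];d2=d2[0]
    s=np.linalg.lstsq(np.c_[d1,-d2],o2-o1,rcond=None)[0];a=o1+s[0]*d1;b=o2+s[1]*d2
    return (a+b)/2,np.linalg.norm(a-b)
E
python3 - <<'E'
from h import *
import pickle
for n in ['scene','side','wrist']:
    c=snap(n,n+'0.png'); pickle.dump(c,open(n+'0.pkl','wb'))
    print(n,ray(c,[320,240]))
print(manip.state())
E
```

```text
scene (array([ 0.89460745, -0.02929314,  1.13775045]), array([[-0.363005  ,  0.11854867, -0.92490764]]))
side (array([-0.18619368, -0.3126118 ,  1.09972076]), array([[ 0.59198513,  0.2858961 , -0.75362331]]))
wrist (array([0.52498727, 0.06486371, 0.37295251]), array([[-0.00830057, -0.26975435, -0.96297058]]))
{'clock': 0.15, 'joint_pos': array([-1.46005699e-01,  3.42548621e-01,  1.52477105e+00,  2.39802291e-05,
        1.27541622e+00, -1.46013357e-01]), 'dq': array([-0.00065079, -0.00313275, -0.00145413,  0.00017413, -0.00138384,
        0.00098795]), 'effort': array([ 1.24654900e-03, -4.33907533e+01, -2.46148127e+01, -9.02174702e-05,
        5.71925848e-03,  3.60333468e-05]), 'tcp_pos': array([5.24707811e-01, 6.95034503e-05, 2.30802178e-01]), 'ee_rot': array([[-5.58017930e-07,  9.99999364e-01, -1.12773984e-03],
       [ 9.99999982e-01,  7.71189368e-07,  1.89024942e-04],
       [ 1.89025692e-04, -1.12773971e-03, -9.99999346e-01]]), 'wrist_force': array([-0.03978577, -0.12660863, -0.12314955]), 'ft_torque': array([-0.04519729,  0.04859636,  0.04482085]), 'finger_force': 0.0, 'finger_gap': 0.0852545697754381}
```

View pics/scene0.png

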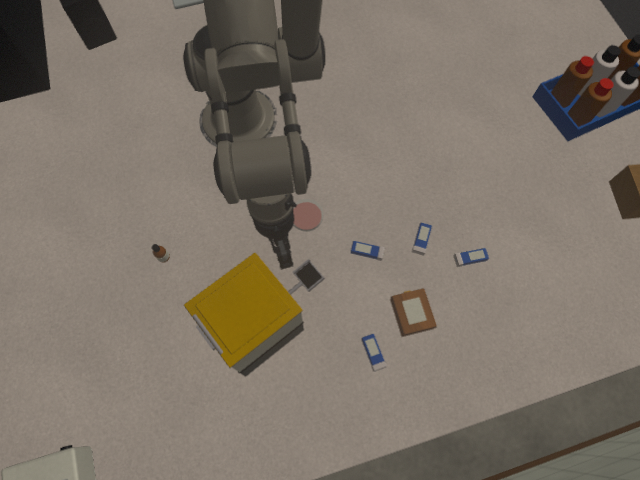

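View pics/side0.png

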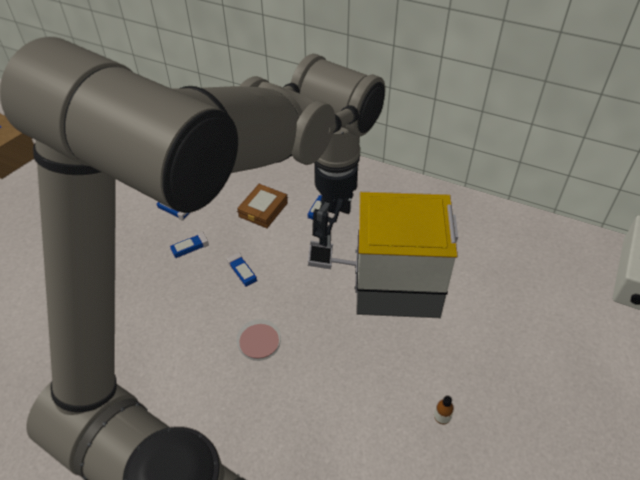

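The scene view shows four blue mailers near (367,250), (423,238), (471,257) and (374,352). The bin lid is around (245,310), the tread at (308,275), the dish at (307,217), the bottle at (161,252) and the slide box at (413,312). The side view agrees, with the tread at (320,255).

```bash
cat > m.py <<'E'
from h import *
import pickle
for n in ['scene','side']:
    c=pickle.load(open(n+'0.pkl','rb')); hsv=cv2.cvtColor(c['frame'],cv2.COLOR_RGB2HSV)
    print(n)
    m=cv2.inRange(hsv,(105,120,60),(130,255,255)); 
    bl=cv2.morphologyEx(m,cv2.MORPH_CLOSE,np.ones((9,9)))
    for k in cv2.findContours(bl,cv2.RETR_EXTERNAL,cv2.CHAIN_APPROX_NONE)[0]:
        a=cv2.contourArea(k)
        if 60<a<2000:
            P=onplane(c,k[:,0],0.012)[:,:2].astype(np.float32); r=cv2.minAreaRect(P)
            print(' blue px',k[:,0].mean(0).round(),a,'xy',np.round(r[0],3),np.round(r[1],3),r[2], 'r',np.hypot(*r[0]).round(3),'box',cv2.boxPoints(r).round(3).tolist())
    m=cv2.inRange(hsv,(18,150,80),(32,255,255)); k=max(cv2.findContours(m,cv2.RETR_EXTERNAL,cv2.CHAIN_APPROX_NONE)[0],key=cv2.contourArea)
    P=onplane(c,k[:,0],0.211)[:,:2].astype(np.float32); r=cv2.minAreaRect(P)
    print(' lid',r, cv2.boxPoints(r).round(3).tolist())
    # tread dark pad
    g=cv2.cvtColor(c['frame'],cv2.COLOR_RGB2GRAY)
    u,v=(308,275) if n=='scene' else (320,255)
    mm=np.zeros_like(g); mm[v-22:v+22,u-22:u+22]=255
    d=cv2.inRange(g,0,75)&mm
    for k in cv2.findContours(d,cv2.RETR_EXTERNAL,cv2.CHAIN_APPROX_NONE)[0]:
        if cv2.contourArea(k)>80:
            P=onplane(c,k[:,0],0.095)[:,:2].astype(np.float32); r=cv2.minAreaRect(P); print(' dark',k[:,0].mean(0),r)
    cv2.imwrite('pics/'+n+'_crop.png',cv2.resize(cv2.cvtColor(c['frame'],cv2.COLOR_RGB2BGR)[v-50:v+50,u-60:u+80],None,fx=4,fy=4))
E
python3 m.py
```

```text
scene
 blue px [377. 357.] 74.5 xy [0.784 0.153] [0.026 0.027] 2.4439187049865723 r 0.799 box [[0.7710000276565552, 0.16599999368190765], [0.7720000147819519, 0.13899999856948853], [0.7979999780654907, 0.14000000059604645], [0.796999990940094, 0.16699999570846558]]
 blue px [468. 257.] 61.0 xy [0.612 0.473] [0.033 0.028] 84.3866958618164 r 0.773 box [[0.5960000157356262, 0.4580000042915344], [0.6240000128746033, 0.45500001311302185], [0.6269999742507935, 0.4880000054836273], [0.6000000238418579, 0.49000000953674316]]
 blue px [585. 108.] 615.5 xy [0.24  1.048] [0.203 0.258] 7.969105243682861 r 1.076 box [[0.12099999934434891, 1.1619999408721924], [0.15700000524520874, 0.9070000052452087], [0.3580000102519989, 0.9350000023841858], [0.3230000138282776, 1.190000057220459]]
 lid ((0.6266413927078247, -0.10791036486625671), (0.16544894874095917, 0.1842634379863739), 22.00202178955078) [[0.5149999856948853, -0.05299999937415123], [0.5839999914169312, -0.2240000069141388], [0.7379999756813049, -0.16200000047683716], [0.6690000295639038, 0.008999999612569809]]
 dark [307.98305085 274.4406779
[... 618 characters left out ...]
0000047683716]]
 blue px [172. 211.] 84.5 xy [0.602 0.477] [0.089 0.016] 87.1351089477539 r 0.768 box [[0.5920000076293945, 0.43299999833106995], [0.6079999804496765, 0.4320000112056732], [0.6119999885559082, 0.5210000276565552], [0.5960000157356262, 0.5220000147819519]]
 lid ((0.6235766410827637, -0.1093810498714447), (0.1653805375099182, 0.18314459919929504), 21.9576358795166) [[0.5130000114440918, -0.054999999701976776], [0.5809999704360962, -0.22499999403953552], [0.7350000143051147, -0.16300000250339508], [0.6660000085830688, 0.006000000052154064]]
 dark [321.49166667 246.43333333] ((0.5852731466293335, 0.05812586843967438), (0.08467241376638412, 0.0429595410823822), 20.192352294921875)
```

```bash
python3 -c "
import cv2,numpy as np
a=cv2.imread('pics/scene_crop.png');b=cv2.imread('pics/side_crop.png');w=cv2.imread('pics/wrist0.png')
r=cv2.resize(np.hstack([a,b]),(800,286)); cv2.imwrite('pics/comb.png',np.vstack([r,cv2.resize(w,(800,600))[:314] if 0 else np.hstack([cv2.resize(w,(400,300)),np.zeros((300,400,3),np.uint8)])]))"
```

```text
(no output)
```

View pics/comb.png

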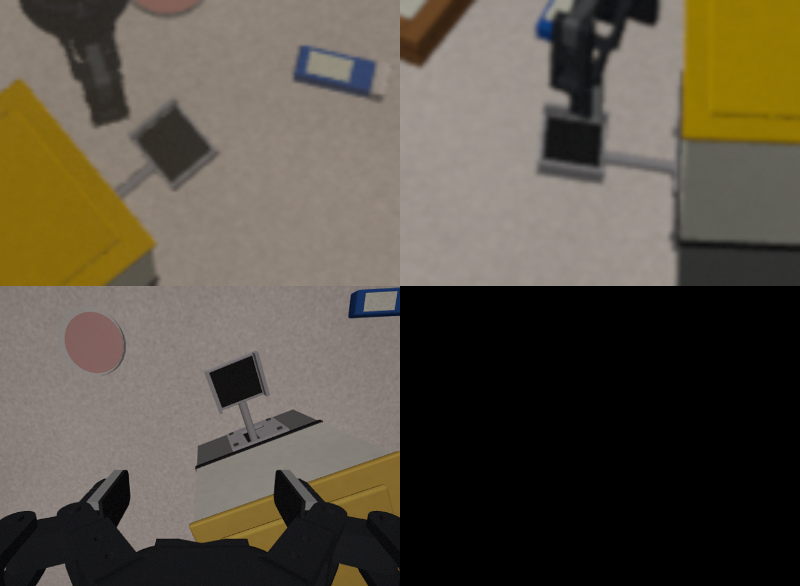

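The crops show the pad clearly, with its centre near (308,275) in the scene view. The nearest mailer has its white cap at the right end, near (382,252). Next I'll refine the mailer and estimate the arm's clearance.

Run:
```python
from h import *
import pickle
S=pickle.load(open('scene0.pkl','rb'));D=pickle.load(open('side0.pkl','rb'));W=pickle.load(open('wrist0.pkl','rb'))
for z in (.23,.3,.35,.4,.45,.5,.55): print(z,proj(S,[.525,0,z]).round(),proj(D,[.525,0,z]).round())
for n,c,(u,v) in (('S',S,(368,250)),('D',D,(243,271))):
    f=c['frame'].astype(int); hsv=cv2.cvtColor(c['frame'],cv2.COLOR_RGB2HSV)
    sub=np.zeros(f.shape[:2],np.uint8); sub[v-20:v+20,u-26:u+26]=255
    bg=np.median(f[v-20:v+20,u-26:u+26].reshape(-1,3),0)
    m=((np.abs(f-bg).max(2)>32)*255).astype(np.uint8)&sub
    m=cv2.morphologyEx(m,cv2.MORPH_CLOSE,np.ones((5,5)))
    k=max(cv2.findContours(m,cv2.RETR_EXTERNAL,cv2.CHAIN_APPROX_NONE)[0],key=cv2.contourArea)
    for z in (.009,.018):
        r=cv2.minAreaRect(onplane(c,k[:,0],z)[:,:2].astype(np.float32)); print(n,z,r,cv2.boundingRect(k))
b=np.array([.627,-.110]); a=np.deg2rad(-68); X=np.array([np.cos(a),np.sin(a)]);Y=np.array([-X[1],X[0]])
print('tread',b-.173*X,'pivot',b+.02*X,'notch tread',b+.02*X-.19*(X*np.cos(.145)-Y*np.sin(.145)))
for n,c in (('S',S),('D',D),('W',W)): print(n,proj(c,[*(b-.173*X),.095]).round(1))
```

```text
0.23 [[279. 246.]] [[335. 233.]]
0.3 [[276. 233.]] [[335. 207.]]
0.35 [[274. 222.]] [[335. 187.]]
0.4 [[272. 210.]] [[335. 166.]]
0.45 [[269. 197.]] [[336. 143.]]
0.5 [[266. 182.]] [[336. 118.]]
0.55 [[262. 165.]] [[336.  92.]]
S 0.009 ((0.5147942900657654, 0.22425399720668793), (0.08346828818321228, 0.03805284574627876), 58.403560638427734) (351, 241, 31, 20)
S 0.018 ((0.517822802066803, 0.22223231196403503), (0.08280279487371445, 0.037749432027339935), 58.40354537963867) (351, 241, 31, 20)
D 0.009 ((0.5127063989639282, 0.2194710671901703), (0.0837235152721405, 0.03640969097614288), 58.722660064697266) (229, 256, 29, 31)
D 0.018 ((0.5069394707679749, 0.21508057415485382), (0.08303266018629074, 0.036109257489442825), 58.722679138183594) (229, 256, 29, 31)
tread [0.56219306 0.05040281] pivot [ 0.63449213 -0.12854368] notch tread [0.5895183  0.05605685]
S [[308.  274.7]]
D [[319.5 255.8]]
W [[376.  153.6]]
```

Emit:
drive_tool(
  series=[0.012,0.016,-0.02,7,0,0.025,0.034,-0.05,14,0,0.037,0.05,-0.08,22,0,0.037,0.05,-0.1,22,0,0.037,0.05,-0.1,22,0],
)

```text
clock: 0.65
tcp_pos: [0.56, 0.0506, 0.128]
ee_rot: [[-0.375, 0.927, -0.007], [0.927, 0.375, 0.0], [0.003, -0.006, -1.0]]
wrist_force: [0.0, 0.8, -0.9]
finger_gap: 0.0123
finger_force: 0.0
```

Run:
```python
from h import *
w=snap('wrist')['frame']; s=snap('side')['frame']; c=snap('scene')['frame']
im=np.hstack([cv2.resize(w,(400,300)),cv2.resize(s[180:330,220:420],(400,300))])
im=np.vstack([im,np.hstack([cv2.resize(c[200:350,210:410],(400,300)),cv2.resize(s,(400,300))])])
cv2.imwrite('pics/a1.png',cv2.cvtColor(im,cv2.COLOR_RGB2BGR)); s=manip.state(); print(s['tcp_pos'],s['finger_gap'],s['wrist_force'],s['ee_rot'][:,1])
```

```text
[0.56250202 0.04977165 0.13237293] -0.0004163557981175582 [ 0.20971474 -0.79087426  0.80805344] [0.92740025 0.37406825 0.00130733]
```

View pics/a1.png

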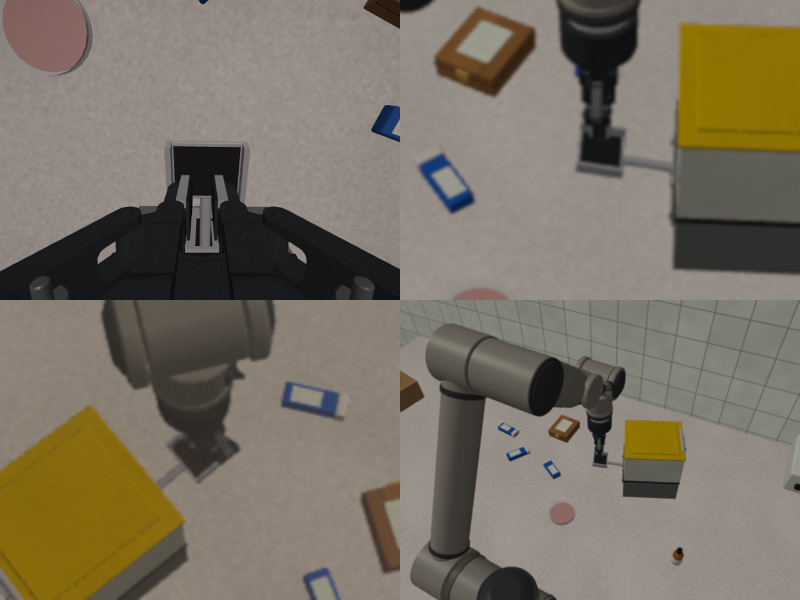

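The fingers are shut and centred over the pad (pad mid-column about 205 in the wrist tile), so I start pressing.

Emit:
drive_tool(
  series=[0,0,-0.018,0,0,0,0,-0.03,0,0,0,0,-0.038,0,0,0,0,-0.046,0,0,0,0,-0.054,0,0],
)

```text
clock: 1.3
tcp_pos: [0.5626, 0.0505, 0.0782]
ee_rot: [[-0.374, 0.927, 0.002], [0.927, 0.374, 0.001], [0.0, 0.002, -1.0]]
wrist_force: [-2.0, 3.8, 6.2]
finger_gap: 0.0001
finger_force: 2.7
```

Emit:
drive_tool(
  series=[0,0,-0.007,0,0,0,0,-0.014,0,0,0,0,-0.021,0,0,0,0,-0.028,0,0,0,0,-0.03,0,0],
)

```text
clock: 1.8
tcp_pos: [0.562, 0.0501, 0.0471]
ee_rot: [[-0.375, 0.927, -0.0], [0.927, 0.375, 0.0], [0.0, -0.0, -1.0]]
wrist_force: [-0.4, 2.0, 3.2]
finger_gap: -0.0004
finger_force: 1.9
```

Emit:
drive_tool(
  series=[0,0,-0.002,0,0,0,0,-0.004,0,0,0,0,-0.006,0,0,0,0,-0.007,0,0,0,0,-0.007,0,0],
)

```text
clock: 2.3
tcp_pos: [0.5621, 0.0498, 0.0402]
ee_rot: [[-0.375, 0.927, 0.0], [0.927, 0.375, -0.0], [-0.0, 0.0, -1.0]]
wrist_force: [-0.9, 2.3, 2.7]
finger_gap: 0.0
finger_force: 1.6
```

Emit:
drive_tool(
  series=[0,0,-0.001,0,0,0,0,-0.002,0,0,0,0,-0.003,0,0,0,0,-0.004,0,0,0,0,-0.004,0,0],
)

```text
clock: 2.8
tcp_pos: [0.5622, 0.0497, 0.0362]
ee_rot: [[-0.375, 0.927, 0.0], [0.927, 0.375, -0.0], [-0.0, 0.0, -1.0]]
wrist_force: [1.1, -0.8, 2.5]
finger_gap: -0.0004
finger_force: 1.3
```

Emit:
drive_tool(
  series=[0,0,-0.001,0,0,0,0,-0.002,0,0,0,0,-0.003,0,0,0,0,-0.003,0,0,0,0,-0.003,0,0],
)

```text
clock: 3.3
tcp_pos: [0.5619, 0.0501, 0.0332]
ee_rot: [[-0.375, 0.927, -0.0], [0.927, 0.375, 0.0], [0.0, -0.0, -1.0]]
wrist_force: [0.1, -1.7, 2.4]
finger_gap: -0.0003
finger_force: 1.2
```

Emit:
drive_tool(
  series=[0,0,-0.001,0,0,0,0,-0.002,0,0,0,0,-0.002,0,0,0,0,-0.002,0,0,0,0,-0.002,0,0],
)

```text
clock: 3.8
tcp_pos: [0.5619, 0.0501, 0.0313]
ee_rot: [[-0.375, 0.927, -0.0], [0.927, 0.375, 0.0], [0.0, -0.0, -1.0]]
wrist_force: [-0.2, -0.6, 1.4]
finger_gap: 0.0
finger_force: 1.1
```

```bash
cat > v.py <<'E'
from h import *
import sys
w=snap('wrist')['frame']; s=snap('side')['frame']; c=snap('scene')['frame']
im=np.hstack([cv2.resize(w,(400,300)),cv2.resize(s[180:330,220:420],(400,300))])
im=np.vstack([im,np.hstack([cv2.resize(c[200:350,210:410],(400,300)),cv2.resize(s,(400,300))])])
cv2.imwrite('pics/'+sys.argv[1],cv2.cvtColor(im,cv2.COLOR_RGB2BGR)); s=manip.state(); print(s['tcp_pos'],s['finger_gap'],s['wrist_force'],s['finger_force'])
E
python3 v.py a2.png
```

```text
[0.56195752 0.05008555 0.03131685] 0.00017120280802329765 [ 0.83975412 -1.12732397  2.61182363] 1.1280164401978254
```

View pics/a2.png

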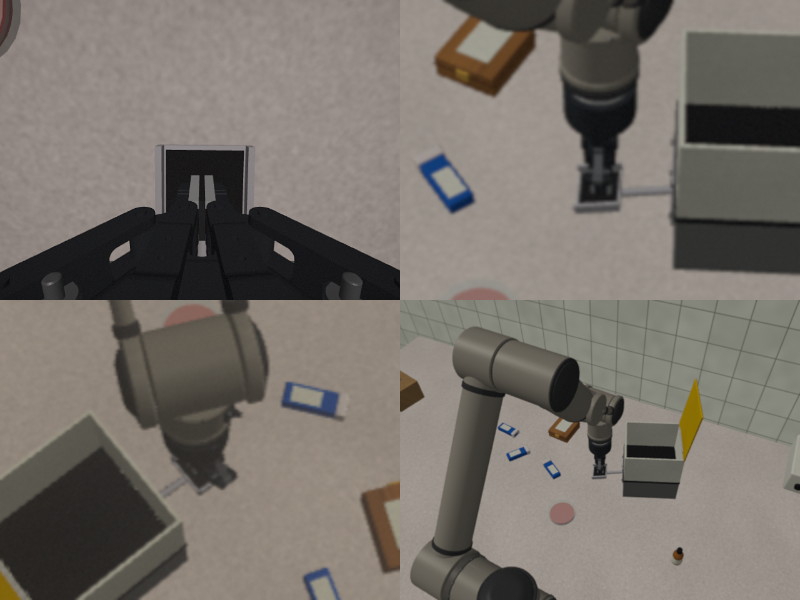

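The lid stands open behind the bin, and the fingers sit on the pad clear of the bin. The stop hasn't been felt yet, so I keep going in small steps.

Emit:
drive_tool(
  series=[0,0,-0.001,0,0,0,0,-0.001,0,0,0,0,-0.002,0,0,0,0,-0.002,0,0,0,0,-0.002,0,0],
)

```text
clock: 4.45
tcp_pos: [0.562, 0.05, 0.0293]
ee_rot: [[-0.375, 0.927, -0.0], [0.927, 0.375, 0.0], [0.0, -0.0, -1.0]]
wrist_force: [-0.2, -1.5, 1.8]
finger_gap: 0.0001
finger_force: 1.0
```

Emit:
drive_tool(
  series=[0,0,-0.0005,0,0,0,0,-0.001,0,0,0,0,-0.0015,0,0,0,0,-0.0015,0,0,0,0,-0.0015,0,0],
)

```text
clock: 4.95
tcp_pos: [0.562, 0.05, 0.0278]
ee_rot: [[-0.375, 0.927, -0.0], [0.927, 0.375, 0.0], [0.0, -0.0, -1.0]]
wrist_force: [0.3, -1.1, 2.9]
finger_gap: 0.0001
finger_force: 1.0
```

Emit:
drive_tool(
  series=[0,0,-0.0005,0,0,0,0,-0.001,0,0,0,0,-0.0015,0,0,0,0,-0.0015,0,0,0,0,-0.0015,0,0],
)

```text
clock: 5.45
tcp_pos: [0.5622, 0.0499, 0.0266]
ee_rot: [[-0.375, 0.927, 0.001], [0.927, 0.375, -0.0], [-0.0, 0.0, -1.0]]
wrist_force: [-0.9, -1.1, 4.7]
finger_gap: 0.0001
finger_force: 2.5
```

Emit:
drive_tool(
  series=[0,0,-0.0003,0,0,0,0,-0.0005,0,0,0,0,-0.0005,0,0,0,0,-0.0005,0,0,0,0,-0.0005,0,0],
)

```text
clock: 5.95
tcp_pos: [0.5622, 0.0499, 0.0264]
ee_rot: [[-0.375, 0.927, 0.001], [0.927, 0.375, -0.0], [-0.0, 0.001, -1.0]]
wrist_force: [-0.1, -1.6, 6.1]
finger_gap: -0.0002
finger_force: 3.3
```

Emit:
drive_tool(
  series=[0.0037,0.0015,0,0,0,0.0074,0.003,0,0,0,0.0111,0.0045,0,0,0,0.0148,0.006,0,0,0,0.0185,0.0075,0,0,0],
)

```text
clock: 6.45
tcp_pos: [0.58, 0.0571, 0.0263]
ee_rot: [[-0.375, 0.927, -0.001], [0.927, 0.375, -0.001], [-0.0, -0.002, -1.0]]
wrist_force: [-3.0, -3.8, 8.6]
finger_gap: 0.0001
finger_force: 4.0
```

Emit:
drive_tool(
  series=[0.0028,0.0011,0,0,0,0.0056,0.0022,0,0,0,0.0083,0.0034,0,0,0,0.0111,0.0045,0,0,0,0.0111,0.0045,0,0,0],
)

```text
clock: 6.95
tcp_pos: [0.5912, 0.0617, 0.0262]
ee_rot: [[-0.375, 0.927, -0.001], [0.927, 0.375, -0.0], [-0.0, -0.001, -1.0]]
wrist_force: [-2.4, -2.7, 8.3]
finger_gap: -0.0002
finger_force: 3.9
```

Emit:
drive_tool(
  series=[0.0019,0.0008,0,0,0,0.0037,0.0015,0,0,0,0.0056,0.0022,0,0,0,0.0074,0.003,0,0,0,0.0074,0.003,0,0,0],
)

```text
clock: 7.45
tcp_pos: [0.597, 0.0652, 0.026]
ee_rot: [[-0.375, 0.927, -0.004], [0.927, 0.375, 0.0], [0.002, -0.004, -1.0]]
wrist_force: [-7.4, -0.9, 10.6]
finger_gap: 0.0002
finger_force: 5.4
```

```bash
python3 v.py a3.png
```

```text
[0.59698596 0.06518231 0.02601447] -0.00021684737031150636 [-6.9354845  -1.62734116 11.0122641 ] 5.288414251845097
```

View pics/a3.png

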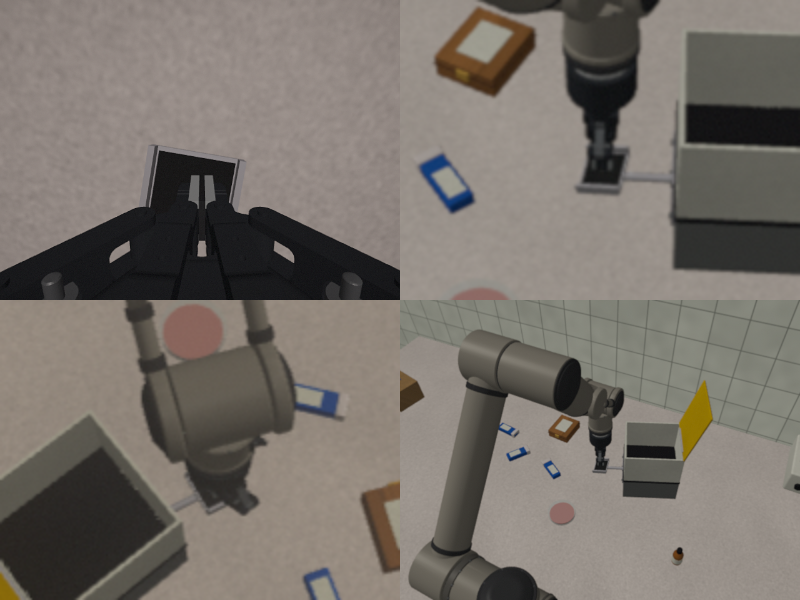

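The tread has swung about 9° sideways and the side force has risen to 7 N, so the bar is at the notch's end wall. I ease it up.

Emit:
drive_tool(
  series=[0,0,0.002,0,0,0,0,0.004,0,0,0,0,0.006,0,0,0,0,0.008,0,0,0,0,0.009,0,0],
)

```text
clock: 8.1
tcp_pos: [0.5992, 0.0651, 0.0349]
ee_rot: [[-0.375, 0.927, 0.0], [0.927, 0.375, 0.0], [-0.0, 0.0, -1.0]]
wrist_force: [0.4, 0.0, 0.0]
finger_gap: 0.0003
finger_force: 0.0
```

Emit:
drive_tool(
  series=[0,0,0.001,0,0,0,0,0.002,0,0,0,0,0.003,0,0,0,0,0.003,0,0,0,0,0.003,0,0],
)

```text
clock: 8.6
tcp_pos: [0.599, 0.065, 0.0378]
ee_rot: [[-0.375, 0.927, 0.0], [0.927, 0.375, -0.0], [-0.0, 0.0, -1.0]]
wrist_force: [1.0, 0.1, 1.0]
finger_gap: 0.0001
finger_force: 0.0
```

The pedal is off the hand and held in the notch. Next is the mailer.

Emit:
drive_tool(
  series=[0,0,0.045,0,0,0,0,0.092,0,0,-0.025,0.045,0.1,-8,0.6,-0.05,0.09,0.1,-16,0.6,-0.0853,0.135,0.1,-24,0.6],
)

```text
clock: 9.1
tcp_pos: [0.52, 0.1928, 0.1385]
ee_rot: [[0.042, 0.999, 0.002], [0.999, -0.042, 0.001], [0.001, 0.002, -1.0]]
wrist_force: [0.3, 0.6, 0.7]
finger_gap: 0.0433
finger_force: 0.0
```

Emit:
drive_tool(
  series=[0,0.022,0,-8,0.6,0,0.022,0,-16,0.6,0,0.022,0,-24,0.6,0,0.022,0,-29.5,0.6,0,0.022,0,-29.5,0.6],
)

```text
clock: 9.6
tcp_pos: [0.5201, 0.2136, 0.1378]
ee_rot: [[0.523, 0.852, -0.0], [0.852, -0.523, -0.0], [-0.0, 0.0, -1.0]]
wrist_force: [-0.3, -0.5, 0.6]
finger_gap: 0.0515
finger_force: 0.0
```

```bash
cat > w.py <<'E'
from h import *
c=snap('wrist','w1.png'); s=manip.state(); print(s['tcp_pos'],s['finger_gap'],s['wrist_force'],np.degrees(np.arctan2(s['ee_rot'][1,1],s['ee_rot'][0,1])))
hsv=cv2.cvtColor(c['frame'],cv2.COLOR_RGB2HSV)
m=cv2.inRange(hsv,(105,110,40),(130,255,255)); m=cv2.morphologyEx(m,cv2.MORPH_CLOSE,np.ones((15,15)))
for k in cv2.findContours(m,cv2.RETR_EXTERNAL,cv2.CHAIN_APPROX_NONE)[0]:
    if cv2.contourArea(k)>800:
        r=cv2.minAreaRect(onplane(c,k[:,0],.012)[:,:2].astype(np.float32)); print(cv2.boundingRect(k),np.round(r[0],4),np.round(r[1],4),r[2])
S=snap('side')['frame']; C=snap('scene')['frame']
im=np.vstack([np.hstack([cv2.resize(c['frame'],(400,300)),cv2.resize(S,(400,300))]),np.hstack([cv2.resize(C[200:350,210:410],(400,300)),cv2.resize(C,(400,300))])])
import sys; cv2.imwrite('pics/'+sys.argv[1],cv2.cvtColor(im,cv2.COLOR_RGB2BGR))
E
python3 w.py a4.png
```

```text
[0.52019207 0.21353641 0.13777489] 0.051298886545636094 [ 0.45583197  0.82181541 -0.17201379] -31.372388223242826
(286, 179, 46, 97) [0.5114 0.2171] [0.0709 0.0317] 58.840858459472656
(124, 0, 120, 41) [0.5159 0.371 ] [0.0222 0.0722] 58.72565841674805
```

View pics/a4.png

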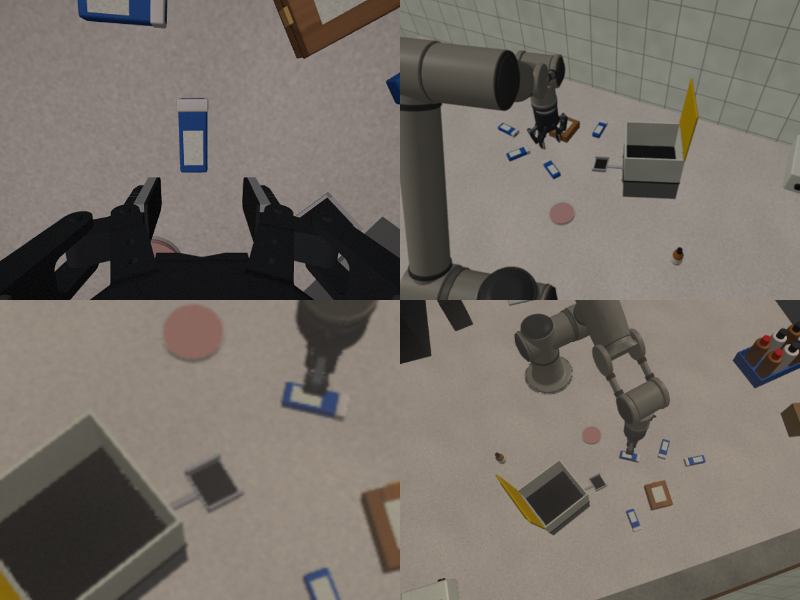

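The lid is up by itself, with the mailer under the gripper (blue rectangle at (193,135) in the wrist tile). I go down on it.

Emit:
drive_tool(
  series=[-0.003,0.004,-0.03,0,0.6,-0.006,0.009,-0.065,0,0.6,-0.006,0.009,-0.1,0,0.6,-0.006,0.009,-0.12,0,0.6,-0.006,0.009,-0.127,0,0.6],
)

```text
clock: 10.25
tcp_pos: [0.5128, 0.2221, 0.0085]
ee_rot: [[0.521, 0.853, -0.004], [0.853, -0.521, -0.001], [-0.003, -0.003, -1.0]]
wrist_force: [-0.8, -0.1, 0.8]
finger_gap: 0.0515
finger_force: 0.0
```

Emit:
drive_tool(
  series=[0,0,-0.002,0,0.6,0,0,-0.004,0,0.6,0,0,-0.005,0,0.6,0,0,-0.005,0,0.6,0,0,-0.005,0,0.6],
)

```text
clock: 10.75
tcp_pos: [0.5146, 0.2227, 0.0065]
ee_rot: [[0.522, 0.853, 0.001], [0.853, -0.522, 0.0], [0.001, 0.001, -1.0]]
wrist_force: [-0.4, -0.2, -0.7]
finger_gap: 0.0509
finger_force: 0.0
```

Emit:
drive_tool(
  series=[0,0,0,0,0.2,0,0,0,0,0.2,0,0,0,0,0.2,0,0,0,0,0.2,0,0,0,0,0.2],
)

```text
clock: 11.25
tcp_pos: [0.5147, 0.2226, 0.0065]
ee_rot: [[0.522, 0.853, 0.001], [0.853, -0.522, 0.0], [0.001, 0.001, -1.0]]
wrist_force: [-1.5, -0.5, 6.0]
finger_gap: 0.0306
finger_force: 60.0
```

Emit:
drive_tool(
  series=[0,0,0.03,0,0.2,0,0,0.08,0,0.2,0,0,0.13,0,0.2,0,0,0.18,0,0.2,0,0,0.23,0,0.2],
)

```text
clock: 11.75
tcp_pos: [0.5137, 0.2224, 0.2377]
ee_rot: [[0.522, 0.853, -0.0], [0.853, -0.522, -0.0], [-0.0, -0.0, -1.0]]
wrist_force: [-0.0, 0.7, -1.0]
finger_gap: 0.0303
finger_force: 59.7
```

Emit:
drive_tool(
  series=[0.012,-0.04,0.04,-8,0.2,0.025,-0.08,0.055,-16,0.2,0.041,-0.125,0.055,-24,0.2,0.058,-0.17,0.055,-32,0.2,0.074,-0.215,0.055,-36.5,0.2],
)

```text
clock: 12.25
tcp_pos: [0.5885, 0.0057, 0.2908]
ee_rot: [[0.929, 0.37, -0.0], [0.37, -0.929, -0.0], [-0.0, 0.0, -1.0]]
wrist_force: [0.8, 1.0, -1.1]
finger_gap: 0.0303
finger_force: 59.8
```

Emit:
drive_tool(
  series=[0.008,-0.028,0,0,0.2,0.018,-0.055,0,0,0.2,0.026,-0.083,0,0,0.2,0.026,-0.083,0,0,0.2,0.026,-0.083,0,0,0.2],
)

```text
clock: 12.75
tcp_pos: [0.614, -0.0758, 0.2901]
ee_rot: [[0.928, 0.373, -0.001], [0.373, -0.928, 0.001], [-0.001, -0.001, -1.0]]
wrist_force: [-0.8, 0.7, -0.5]
finger_gap: 0.0307
finger_force: 59.7
```

```bash
python3 w.py a5.png
```

```text
[ 0.61395821 -0.07502839  0.2903542 ] 0.030304558238271103 [-0.08520752  0.23208181 -0.63542266] -68.00650332068508
(278, 236, 89, 168) [ 0.4673 -0.1355] [0.2209 0.1009] 22.057998657226562
```

View pics/a5.png

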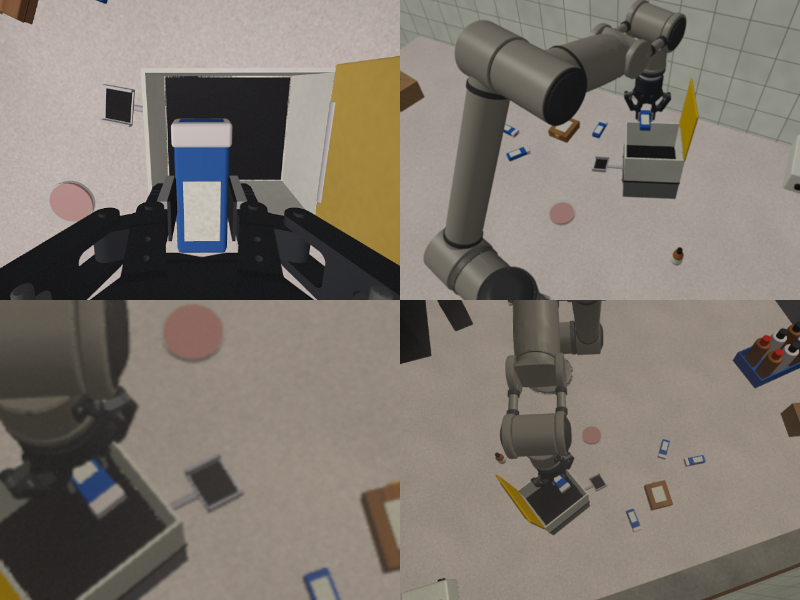

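The mailer hangs over the mouth, clear of the lid. I lower it and release.

Emit:
drive_tool(
  series=[0,0,-0.03,0,0.2,0,0,-0.06,0,0.2,0,0,-0.085,0,0.2,0,0,-0.095,0,0.2,0,0,-0.095,0,0.2],
)

```text
clock: 13.4
tcp_pos: [0.6136, -0.0745, 0.1948]
ee_rot: [[0.927, 0.376, -0.003], [0.376, -0.927, 0.001], [-0.002, -0.002, -1.0]]
wrist_force: [0.0, 0.5, -0.1]
finger_gap: 0.0301
finger_force: 59.7
```

Emit:
drive_tool(
  series=[0,0,0,0,0.52,0,0,0,0,0.52,0,0,0,0,0.52,0,0,0,0,0.52,0,0,0,0,0.52],
)

```text
clock: 13.9
tcp_pos: [0.6144, -0.0755, 0.1963]
ee_rot: [[0.927, 0.375, 0.001], [0.375, -0.927, -0.0], [0.001, 0.001, -1.0]]
wrist_force: [0.2, -0.9, -0.4]
finger_gap: 0.0445
finger_force: 0.0
```

Emit:
drive_tool(
  series=[0,0,0.04,0,0.52,0,0,0.08,0,0.52,0,0,0.1,0,0.3,0,0,0.1,0,0.1,0,0,0.1,0,0],
)

```text
clock: 14.4
tcp_pos: [0.614, -0.0755, 0.2953]
ee_rot: [[0.927, 0.375, -0.0], [0.375, -0.927, -0.0], [-0.0, -0.0, -1.0]]
wrist_force: [0.2, -0.2, 0.3]
finger_gap: 0.0011
finger_force: 0.0
```

```bash
python3 w.py a6.png
```

```text
[ 0.61368795 -0.07538499  0.29434595] 9.24510251979662e-05 [-0.93473724 -0.95816781  0.07645077] -68.00470482996904
(303, 173, 42, 82) [ 0.5927 -0.0868] [0.0919 0.042 ] 25.372468948364258
```

View pics/a6.png

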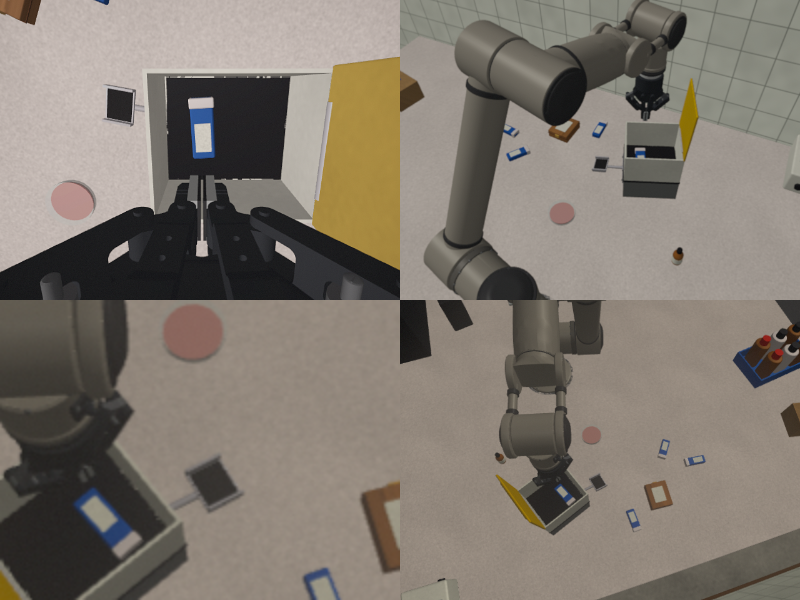

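The mailer lies in the bin. I measure where the tread is in the notch.

Run:
```python
from h import *
for n,(u,v) in (('scene',(316,291)),('side',(320,263))):
    c=snap(n); g=cv2.cvtColor(c['frame'],cv2.COLOR_RGB2GRAY); mm=np.zeros_like(g); mm[v-18:v+18,u-18:u+18]=255
    d=cv2.inRange(g,0,75)&mm
    k=max(cv2.findContours(d,cv2.RETR_EXTERNAL,cv2.CHAIN_APPROX_NONE)[0],key=cv2.contourArea)
    print(n,cv2.boundingRect(k),cv2.minAreaRect(onplane(c,k[:,0],.035)[:,:2].astype(np.float32)))
```

```text
scene (303, 279, 25, 24) ((0.5878186821937561, 0.061001840978860855), (0.05147811397910118, 0.042083654552698135), 13.551004409790039)
side (311, 253, 21, 17) ((0.5936108231544495, 0.06206453591585159), (0.04643281176686287, 0.03985380381345749), 13.716595649719238)
```

Emit:
drive_tool(
  series=[-0.006,0.03,0,-4,0,-0.014,0.07,0,-8,0,-0.02,0.11,0,-8,0,-0.024,0.1355,0,-8,0,-0.024,0.1355,-0.04,-8,0],
)

```text
clock: 15.15
tcp_pos: [0.5922, 0.0636, 0.2602]
ee_rot: [[0.969, 0.246, 0.011], [0.246, -0.969, 0.001], [0.011, 0.002, -1.0]]
wrist_force: [-0.1, -0.4, -0.5]
finger_gap: 0.0001
finger_force: 0.0
```

Emit:
drive_tool(
  series=[0,0,-0.05,0,0,0,0,-0.1,0,0,0,0,-0.15,0,0,0,0,-0.19,0,0,0,0,-0.205,0,0],
)

```text
clock: 15.65
tcp_pos: [0.5869, 0.0601, 0.0456]
ee_rot: [[0.97, 0.242, -0.009], [0.242, -0.97, 0.0], [-0.008, -0.002, -1.0]]
wrist_force: [-0.2, -1.0, -0.3]
finger_gap: 0.0004
finger_force: 0.0
```

```bash
python3 v.py a7.png
```

```text
[0.58942207 0.06004901 0.04951028] -0.00011086648538246924 [-0.80401505 -0.45084321  0.57636084] 0.0
```

View pics/a7.png

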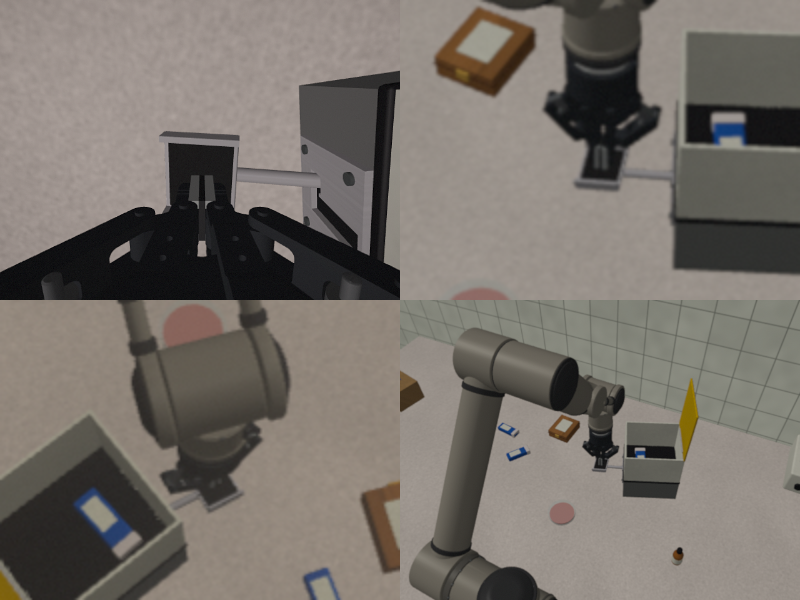

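The fingers are centred above the pad, with the bar seated in the notch. I press to the stop again by feel.

Emit:
drive_tool(
  series=[0,0,-0.008,0,0,0,0,-0.014,0,0,0,0,-0.018,0,0,0,0,-0.021,0,0,0,0,-0.021,0,0],
)

```text
clock: 16.3
tcp_pos: [0.5903, 0.0599, 0.0299]
ee_rot: [[0.97, 0.242, 0.0], [0.242, -0.97, -0.0], [0.0, 0.0, -1.0]]
wrist_force: [-0.2, -0.3, 1.8]
finger_gap: -0.0001
finger_force: 1.1
```

Emit:
drive_tool(
  series=[0,0,-0.0005,0,0,0,0,-0.001,0,0,0,0,-0.0015,0,0,0,0,-0.0015,0,0,0,0,-0.0015,0,0],
)

```text
clock: 16.8
tcp_pos: [0.5903, 0.06, 0.0284]
ee_rot: [[0.97, 0.242, 0.0], [0.242, -0.97, -0.0], [0.0, 0.0, -1.0]]
wrist_force: [0.0, -0.9, 1.3]
finger_gap: 0.0001
finger_force: 1.0
```

Emit:
drive_tool(
  series=[0,0,-0.0005,0,0,0,0,-0.001,0,0,0,0,-0.0015,0,0,0,0,-0.002,0,0,0,0,-0.002,0,0],
)

```text
clock: 17.3
tcp_pos: [0.5905, 0.0599, 0.0267]
ee_rot: [[0.97, 0.242, 0.001], [0.242, -0.97, -0.0], [0.001, 0.0, -1.0]]
wrist_force: [-0.7, -2.0, 5.4]
finger_gap: -0.0002
finger_force: 2.6
```

Emit:
drive_tool(
  series=[-0.0037,-0.0015,-0.0003,0,0,-0.0074,-0.003,-0.0003,0,0,-0.0111,-0.0045,-0.0003,0,0,-0.0148,-0.006,-0.0003,0,0,-0.0185,-0.0075,-0.0003,0,0],
)

```text
clock: 17.8
tcp_pos: [0.5717, 0.0533, 0.0263]
ee_rot: [[0.97, 0.242, 0.001], [0.242, -0.97, 0.001], [0.001, -0.001, -1.0]]
wrist_force: [1.4, 3.9, 4.8]
finger_gap: -0.0
finger_force: 2.9
```

Emit:
drive_tool(
  series=[-0.0028,-0.0011,0,0,0,-0.0056,-0.0022,0,0,0,-0.0083,-0.0034,0,0,0,-0.0111,-0.0045,0,0,0,-0.0111,-0.0045,0,0,0],
)

```text
clock: 18.3
tcp_pos: [0.5598, 0.0483, 0.0262]
ee_rot: [[0.97, 0.242, -0.001], [0.242, -0.97, 0.0], [-0.001, -0.0, -1.0]]
wrist_force: [-1.7, 3.0, 6.9]
finger_gap: 0.0001
finger_force: 3.6
```

Emit:
drive_tool(
  series=[-0.0019,-0.0008,0,0,0,-0.0037,-0.0015,0,0,0,-0.0056,-0.0022,0,0,0,-0.0074,-0.003,0,0,0,-0.0074,-0.003,0,0,0],
)

```text
clock: 18.8
tcp_pos: [0.5539, 0.0452, 0.0265]
ee_rot: [[0.97, 0.242, 0.002], [0.242, -0.97, 0.0], [0.002, 0.0, -1.0]]
wrist_force: [2.0, 3.2, 5.2]
finger_gap: 0.0003
finger_force: 2.7
```

Emit:
drive_tool(
  series=[-0.0014,-0.0006,0,0,0,-0.0028,-0.0011,0,0,0,-0.0042,-0.0017,0,0,0,-0.0056,-0.0023,0,0,0,-0.0056,-0.0023,0,0,0],
)

```text
clock: 19.3
tcp_pos: [0.5485, 0.0428, 0.0266]
ee_rot: [[0.97, 0.242, 0.002], [0.242, -0.97, -0.0], [0.002, 0.001, -1.0]]
wrist_force: [1.7, 1.4, 5.2]
finger_gap: -0.0001
finger_force: 2.8
```

Run:
```python
from h import *
# bright steel tread + dark pad outline in the side view: fit the visible lever bar direction in the scene view
for n,(u,v) in (('scene',(305,283)),('side',(318,268))):
    c=snap(n); g=cv2.cvtColor(c['frame'],cv2.COLOR_RGB2GRAY); mm=np.zeros_like(g); mm[v-18:v+18,u-20:u+20]=255
    d=cv2.inRange(g,0,75)&mm
    for k in cv2.findContours(d,cv2.RETR_EXTERNAL,cv2.CHAIN_APPROX_NONE)[0]:
        if cv2.contourArea(k)>60: print(n,cv2.boundingRect(k),cv2.minAreaRect(onplane(c,k[:,0],.027)[:,:2].astype(np.float32)))
    if n=='side': print('\n'.join(' '.join(f'{x:3d}' for x in r[::2]) for r in g[v-16:v+16:2,u-24:u+40]))
    P=lambda s:np.array([[.6345-.19*np.cos(np.deg2rad(-68-s))+a*np.cos(np.deg2rad(22-s))-b*np.cos(np.deg2rad(-68-s)), -.1285-.19*np.sin(np.deg2rad(-68-s))+a*np.sin(np.deg2rad(22-s))-b*np.sin(np.deg2rad(-68-s)),.03] for a in(-.028,.028) for b in (-.025,.025)])
    print(n,proj(c,P(0)).round(1).tolist(),proj(c,P(8)).round(1).tolist())
```

```text
scene (285, 265, 38, 28) ((0.5463985800743103, 0.04186780005693436), (0.09399633854627609, 0.07159137725830078), 72.76879119873047)
scene [[292.9, 281.2], [308.3, 269.3], [306.8, 297.9], [322.3, 285.7]] [[299.3, 287.6], [316.4, 277.7], [310.8, 306.2], [328.1, 296.0]]
side (298, 250, 40, 36) ((0.5812735557556152, 0.06566713005304337), (0.09981895983219147, 0.08924179524183273), 24.82108497619629)
 43  38  38  37  22  17  19  25  23  22  20  19  19  18  19  18  16  16  19  18  22  21  20  61 134 148 147 146 149 149 142 103
 23  24  38  41  33  18  18  22  24  21  22  19  19  19  17  17  19  19  18  17  18  18  19  33  55 100  77  69 133 148 148 130
 18  16  46  48  32  20  16  19  25  20  21  16  18  18  19  25  23  19  19  18  17  19  19  35  40  42  41  37  91 145 147 126
 33  15  32  29  19  18  18  16  18  20  18  18  16  16  22  25  23  14  19  16  18  51  69  39  40  40  49  48 118 146 149 125
115  33  15  16  21  25  22  22  19  20  21  17  18  19  17  16  18  20  17  26  78  63  48  46  38  37  36  42 138 149 150 122
150 113  40  16  18  68 102  37  24  20  19  18  19  17  18  
[... 781 characters left out ...]
5  64 104 142 150 150 149 150 151 148 148 149 146  86
152 153 152 151 150 149 148 147  82  23  20  41  68  50  69  23  18  55 111 142 145 146 141 135 137 136 136 133 132 132 130  86
152 149 149 147 149 149 148 137  68  24  22  42  69  48  68  24  21  54 107 132 131 130 128 126 124 121 118 114 108 103 102  77
150 147 147 147 149 151 151 143  69  24  21  35  69  48  69  24  21  54 102 104 102 100  96  98 101 107 115 119 131 140 137  84
148 151 152 147 148 150 149 140  59  23  24  39  69  44  69  28  20  55 108 139 145 146 145 148 151 151 151 151 152 151 146  76
side [[331.9, 285.3], [309.0, 284.4], [333.0, 265.2], [310.7, 264.4]] [[331.3, 276.8], [309.1, 273.4], [335.9, 257.5], [314.2, 254.3]]
```

By the bar's row in the side view (about 279, where about 279 is expected at side 0), the pedal is back in the upright leg. I ease it up and watch the force.

Emit:
drive_tool(
  series=[0,0,0.002,0,0,0,0,0.004,0,0,0,0,0.006,0,0,0,0,0.008,0,0,0,0,0.01,0,0],
)

```text
clock: 19.9
tcp_pos: [0.5471, 0.0429, 0.036]
ee_rot: [[0.97, 0.242, -0.001], [0.242, -0.97, 0.0], [-0.001, -0.0, -1.0]]
wrist_force: [-1.0, 1.4, 1.7]
finger_gap: 0.0002
finger_force: 1.3
```

Emit:
drive_tool(
  series=[0,0,0.0015,0,0,0,0,0.003,0,0,0,0,0.0045,0,0,0,0,0.006,0,0,0,0,0.0075,0,0],
)

```text
clock: 20.4
tcp_pos: [0.5476, 0.0428, 0.0437]
ee_rot: [[0.97, 0.242, -0.0], [0.242, -0.97, -0.0], [-0.0, 0.0, -1.0]]
wrist_force: [-1.5, 2.4, 2.9]
finger_gap: -0.0004
finger_force: 1.7
```

The pedal is following the hand, so I continue gently.

Emit:
drive_tool(
  series=[0,0,0.0015,0,0,0,0,0.003,0,0,0,0,0.0045,0,0,0,0,0.006,0,0,0,0,0.0075,0,0],
)

```text
clock: 20.9
tcp_pos: [0.5476, 0.0428, 0.0512]
ee_rot: [[0.97, 0.242, 0.0], [0.242, -0.97, -0.0], [0.0, 0.0, -1.0]]
wrist_force: [-1.7, 2.9, 4.2]
finger_gap: -0.0
finger_force: 2.0
```

Emit:
drive_tool(
  series=[0,0,0.0015,0,0,0,0,0.003,0,0,0,0,0.0045,0,0,0,0,0.006,0,0,0,0,0.0075,0,0],
)

```text
clock: 21.4
tcp_pos: [0.5477, 0.0427, 0.0587]
ee_rot: [[0.97, 0.242, 0.0], [0.242, -0.97, -0.0], [0.0, 0.0, -1.0]]
wrist_force: [-1.4, 3.6, 4.7]
finger_gap: 0.0002
finger_force: 2.3
```

Emit:
drive_tool(
  series=[0,0,0.0015,0,0,0,0,0.003,0,0,0,0,0.0045,0,0,0,0,0.006,0,0,0,0,0.0075,0,0],
)

```text
clock: 21.9
tcp_pos: [0.5479, 0.0425, 0.0662]
ee_rot: [[0.97, 0.242, 0.001], [0.242, -0.97, -0.0], [0.001, 0.001, -1.0]]
wrist_force: [-1.3, 1.6, 4.9]
finger_gap: 0.0
finger_force: 2.4
```

Emit:
drive_tool(
  series=[0,0,0.0012,0,0,0,0,0.0024,0,0,0,0,0.0036,0,0,0,0,0.0048,0,0,0,0,0.006,0,0],
)

```text
clock: 22.4
tcp_pos: [0.5481, 0.0423, 0.0723]
ee_rot: [[0.97, 0.242, 0.001], [0.242, -0.97, -0.001], [0.001, 0.001, -1.0]]
wrist_force: [1.7, -2.6, 5.0]
finger_gap: -0.0001
finger_force: 2.4
```

Emit:
drive_tool(
  series=[0,0,0.001,0,0,0,0,0.002,0,0,0,0,0.003,0,0,0,0,0.004,0,0,0,0,0.005,0,0],
)

```text
clock: 22.9
tcp_pos: [0.5477, 0.0427, 0.0771]
ee_rot: [[0.97, 0.242, 0.0], [0.242, -0.97, -0.0], [0.0, 0.0, -1.0]]
wrist_force: [1.6, -3.7, 3.3]
finger_gap: 0.0
finger_force: 2.4
```

Emit:
drive_tool(
  series=[0,0,0.001,0,0,0,0,0.002,0,0,0,0,0.003,0,0,0,0,0.004,0,0,0,0,0.005,0,0],
)

```text
clock: 23.4
tcp_pos: [0.5476, 0.0427, 0.0821]
ee_rot: [[0.97, 0.242, 0.0], [0.242, -0.97, -0.0], [-0.0, 0.0, -1.0]]
wrist_force: [1.4, -2.5, 4.1]
finger_gap: 0.0002
finger_force: 2.5
```

Emit:
drive_tool(
  series=[0,0,0.0008,0,0,0,0,0.0016,0,0,0,0,0.0024,0,0,0,0,0.0032,0,0,0,0,0.004,0,0],
)

```text
clock: 23.9
tcp_pos: [0.5476, 0.0427, 0.0861]
ee_rot: [[0.97, 0.242, -0.0], [0.242, -0.97, -0.0], [-0.0, 0.0, -1.0]]
wrist_force: [2.0, -3.2, 4.7]
finger_gap: 0.0001
finger_force: 2.5
```

Emit:
drive_tool(
  series=[0,0,0.0008,0,0,0,0,0.0016,0,0,0,0,0.0024,0,0,0,0,0.0032,0,0,0,0,0.004,0,0],
)

```text
clock: 24.4
tcp_pos: [0.5476, 0.0427, 0.0901]
ee_rot: [[0.97, 0.242, -0.0], [0.242, -0.97, -0.0], [-0.0, 0.0, -1.0]]
wrist_force: [2.1, -4.5, 4.3]
finger_gap: 0.0
finger_force: 2.4
```

Emit:
drive_tool(
  series=[0,0,0.0006,0,0,0,0,0.0012,0,0,0,0,0.0018,0,0,0,0,0.0024,0,0,0,0,0.003,0,0],
)

```text
clock: 24.9
tcp_pos: [0.5476, 0.0427, 0.093]
ee_rot: [[0.97, 0.242, -0.0], [0.242, -0.97, -0.0], [-0.0, 0.0, -1.0]]
wrist_force: [2.1, -3.0, 4.7]
finger_gap: -0.0001
finger_force: 2.4
```

Emit:
drive_tool(
  series=[0,0,0.0006,0,0,0,0,0.0012,0,0,0,0,0.0018,0,0,0,0,0.0024,0,0,0,0,0.003,0,0],
)

```text
clock: 25.4
tcp_pos: [0.5472, 0.043, 0.0958]
ee_rot: [[0.97, 0.242, -0.001], [0.242, -0.97, 0.0], [-0.001, -0.001, -1.0]]
wrist_force: [1.0, -1.5, 1.3]
finger_gap: -0.0004
finger_force: 0.8
```

Emit:
drive_tool(
  series=[0,0,0.0006,0,0,0,0,0.0012,0,0,0,0,0.0018,0,0,0,0,0.0024,0,0,0,0,0.003,0,0],
)

```text
clock: 25.9
tcp_pos: [0.5474, 0.0429, 0.0989]
ee_rot: [[0.97, 0.242, -0.001], [0.242, -0.97, 0.0], [-0.001, -0.0, -1.0]]
wrist_force: [-0.1, -0.4, -0.8]
finger_gap: -0.0001
finger_force: 0.0
```

The pedal came all the way up and contact was lost at rest height. I rise clear and check the lid by numbers.

Emit:
drive_tool(
  series=[0,0,0.03,0,0,0,0,0.07,0,0,0,0,0.1,0,0,0,0,0.1,0,0,0,0,0.1,0,0],
)

```text
clock: 26.4
tcp_pos: [0.5476, 0.0428, 0.1993]
ee_rot: [[0.97, 0.242, 0.001], [0.242, -0.97, -0.0], [0.001, 0.0, -1.0]]
wrist_force: [-1.1, -0.5, -1.3]
finger_gap: 0.0002
finger_force: 0.0
```

Run:
```python
from h import *
for n in ('scene','side'):
    c=snap(n,n+'_end.png'); hsv=cv2.cvtColor(c['frame'],cv2.COLOR_RGB2HSV)
    m=cv2.inRange(hsv,(18,150,80),(32,255,255)); k=max(cv2.findContours(m,cv2.RETR_EXTERNAL,cv2.CHAIN_APPROX_NONE)[0],key=cv2.contourArea)
    print(n,cv2.minAreaRect(onplane(c,k[:,0],0.211)[:,:2].astype(np.float32)))
print(manip.state()['wrist_force'])
```

```text
scene ((0.6265681982040405, -0.10787084698677063), (0.1655271351337433, 0.18423597514629364), 21.94184684753418)
side ((0.6234219074249268, -0.10941670835018158), (0.16571123898029327, 0.18306300044059753), 22.01279067993164)
[ 0.31450407 -0.09804156 -0.80271993]
```

The lid's outline matches the shut one from the start, so I hand in.

```bash
python3 -c "
from plant import manip
print(manip.sign_off())"
```

```text
the job is handed in; nothing more can be done
None
```

The blue mailer nearest the base is in the bin, the pedal is out of the notch and fully up, and the lid's outline matches the shut one from the start. I handed the job in with the gripper clear of the bin at about 26.5 s; the result wasn't shown.

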